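# Raise the bedside reading stand until its rung is caught by the pawl

## Robot

A 6-joint arm with a two-finger parallel gripper is mounted at the origin on the work surface. World frame = base frame: x ahead of the robot, y to its left, z up, the work surface at z = 0. Lengths are in mm, angles in rad, forces in N, time in s.
With the tool pointing down it reaches from about 325 to 750 mm from the base axis. Payload 7.6 kg.
Tool frame: the origin (TCP) lies on the centre line of the jaws, within the pads' length; the fingertips stand 8 mm ahead of it and the grasp point (between the pads) lies 11 mm behind it; z points along the fingers, y is the line along which they close (so a half turn about z gives the same grasp; the last joint's range is limited). The gripper opens to 85 mm and grips with 20 to 120 N. Pads are 22 mm wide; open, the fingers measure 114 mm over their backs; the gripper's body (76 mm by 85 mm) begins 54 mm behind the grasp point. The pads swing forward as they close: fully open they stand 13 mm farther back than shut.
Start: joints at [-1.384, 0.052, 1.401, -0, 1.689, -0.07], TCP at [133.367, -507.797, 239.323] pointing down, gripper open.
Joint ranges: [-2.9, 2.9], [-0.91, 2.17], [0.12, 2.37], [-1.06, 4.2], [0.26, 2.73], [-2.93, 2.93]. Speed limits (rad/s): [2.57, 2.57, 3.01, 3.14, 3.14, 3.14].

## Interface

Orientations are given as a 3x3 rotation matrix whose columns are the frame's x, y, z axes.
In Python, from workcell import ctrl gives the robot as it stands.
- The arm moves only by the tool step_arm, never from a script. Its argument "steps" is a list that holds one entry, the list of rows, each a list of 7 numbers: the shift along the tool's x, y, z normalised to -1 to 1, where 1 is 150 mm, then the turn, a rotation vector about the tool's x, y, z normalised to -1 to 1, where 1 is pi rad, then the gripper's target within -1 to 1 (fully open at 1, half-way at 0, shut at -1). A call has 1 to 5 rows; each row is the pose to reach, as a shift and turn from the pose commanded when the call began, along the tool's axes at that moment, turning the shorter way round; what a row does not reach only later rows make up. A row lasts 1/10 s, in which the tool goes at most 50 mm and 8.59 degrees, less where a joint would pass 70% of its speed; a pose out of reach is approached as far as the arm can. A call with a number of a shift or a turn outside -1 to 1 is refused whole. A call with a gripper value outside its range is refused whole. The fingers move at their own pace and stop on an object; "newtons" is the grip in N (left out, the last holds). Time passes only in rows, so rows that repeat a pose let the fingers close. It gives the time, the measured TCP pose, the force, the opening and the grip force at its end, in the units of the state.
- ctrl.observe(): the state, without advancing time (a new reading comes with each control period).
- ctrl.snapshot(name): name is "scene" or "top"; returns a dict with "pixels" (420x560x3 uint8, blue, green, red), "fovy" (degrees; the focal length in pixels is half the picture's height over the tangent of half this angle, whatever the lens; pixels are square), "cx", "cy" (the principal point, pixels), "R" (3x3) and "t" (3): a world point X has camera coordinates R X + t. Camera axes: x right, y down, z forward; pixel columns grow to the right and rows downward; lengths in mm; the calibration is good to about 2 mm. A picture is of the moment at which its call begins. There is no depth.
- ctrl.close_job(): hands the job in; it is judged then, once.
The state is a dict: "clock": time; "q": joint angles; "qvel": joint speeds; "tau": joint torques, N m; "ee_pos": TCP position; "orientation": TCP orientation; "contact_force": force on the tool from outside, world axes, zero at the start; "moment": the same for the moment, N m; "opening": finger opening in mm; "gripper_force": force on a finger pad.
Only numpy, scipy, OpenCV 4.12 (cv2) and the standard library are available. Lean on these libraries where they do the work, as an engineer would, in place of code of your own. Each camera call takes 0.05 s, during which the arm holds its last target. There are 200 camera calls.

## Task

Raise the fully lowered reading stand: lift its sliding section by the top bar until the upper rung has passed the gravity pawl, without ramming it into the stop pads above, then lower it gently until the rung sits on the pawl and let go, so that the section stays up by itself. Handle it slowly and gently: do not drop it onto the pawl, jam it or force it in its channels, and leave the book, mug and clock alone.

Things in the scene. Friction and masses are not known exactly. Their poses are not given: they have to be found in the camera images.
- stand: Fixed part of the reading stand: wooden foot frame 200 (x) x 190 (y) x 22 mm with an opening, two dark steel channel uprights at y = +-50 mm up to z = 195 mm, and a steel lock bracket clamped on their +x side (see lock_mid, channel_top). Origin: centre of the foot's underside on the work surface, z up; book rest on the -x side. Force between section and stand, lock included: 30 N at most.
- lock_mid (a point): A mark fixed to the stand, 105 mm up, midway between the uprights. The bracket is clamped elsewhere each time, unmeasured: the top of its pawl lies 85 to 125 mm up. The pawl, a level finger 20 mm wide, points to -x into the section's opening; a rising rung swings it up freely; once the rung's underside is 16 to 23 mm above it, it falls back by its weight. Pressed from above it is rigid.
- channel_top (a point): Mark on the stand, 195 mm up, midway between the uprights' tops. Below it, on the bracket, two rubber stop pads stand in the rung's way: the rung meets them when its underside is 27 mm above the pawl's top. They give 1.5 N per mm for 6 mm, then are rigid. Having pressed them a few N, the rung has passed the pawl and sits 27 mm (plus the press) lower.
- section: Loose sliding section, 0.3 to 0.65 kg, in the channels with 2 mm (y) and 2.5 mm (x) of play either way: two aluminium rails 224 mm long, 90 mm wide over all, two rungs, a dark wooden top bar, and a 170 mm wide wooden book rest on its -x side. Origin: centre of its lower end; axes as the stand's. At the start it stands on the work surface; seated on the pawl, its origin is 25 to 65 mm up.
- rung (a point): Centre of the section's upper rung, the one to be caught: a round bar along y, 10 mm thick, 65 mm above the section's origin. (A second such rung, 35 mm lower, is not used.)
- bar (a point): Centre of the section's top bar: 16 mm thick (x), 100 mm long (y), 24 mm high (z), 233 mm above the section's origin. Pinch it from above across its 16 mm (fingers closing along x). Near its middle the space below it is free for 15 mm past its lower edge. The section must never move faster than 0.3 m/s, as it does when let fall some 5 mm.
- book: Bystander: closed blue hardback book, 205 x 135 x 30 mm, origin at the centre of its underside.
- mug: Bystander: white mug, 80 mm across, 90 mm tall, origin at the centre of its underside.
- clock: Bystander: wooden clock block, 50 x 100 x 70 mm (76 with its button), origin at the centre of its underside.

How it is judged:
By the outcome, as a careful person would: the job done as asked, in the order asked, and still so for the second after the job is handed in, with the robot touching nothing.
It also fails if it takes over 64 s, if anything falls off the work surface, if the arm or the gripper's body presses on something with over 40 N, if the wrist force passes 120 N, or if a joint passes its speed limit or range.

## Working session

There is one attempt and no reset: what is moved stays moved. The work goes in short steps, Python scripts to look and compute and a tool call to move; the robot and the scene stay as the last step left them, time stands still between calls to the robot, and variables do not carry over. Pictures are saved under pics/ and viewed, at most 10 in all, crops included, and the job is handed in when it is done.

Besides the shell and the picture viewer there is one more tool, called by a JSON object that holds its "fn" and its "kwargs", one argument or row to a line. step_arm: Moves the arm, as the interface text tells. Scaled input: -1 to 1 covers 150 mm each way for a shift and pi rad each way for a turn. Its arguments: {"type":"object","properties":{"steps":{"type":"array","items":{"type":"array","items":{"type":"array","items":{"type":"number","minimum":-1,"maximum":1}}}},"newtons":{"type":"number"}},"required":["steps"]}

```bash
mkdir -p pics; cat > h.py <<'E'
import numpy as np, cv2
from workcell import ctrl
def snap(n,f=None):
    s=ctrl.snapshot(n); p=np.array(s["pixels"],np.uint8)
    if f: cv2.imwrite("pics/"+f,p)
    s["pixels"]=p; s["R"]=np.array(s["R"]); s["t"]=np.array(s["t"]).ravel(); s["f"]=p.shape[0]/2/np.tan(np.radians(s["fovy"])/2)
    return s
def ray(s,u,v):
    d=s["R"].T@np.array([(u-s["cx"])/s["f"],(v-s["cy"])/s["f"],1]); return -s["R"].T@s["t"],d/np.linalg.norm(d)
def onz(s,u,v,z):
    o,d=ray(s,u,v); return o+d*(z-o[2])/d[2]
def proj(s,X):
    c=s["R"]@np.array(X,float)+s["t"]; return c[:2]/c[2]*s["f"]+[s["cx"],s["cy"]]
E
python3 - <<'E'
from h import *
a=snap("scene");b=snap("top")
cv2.imwrite("pics/a.png",a["pixels"]);cv2.imwrite("pics/b.png",b["pixels"])
for s in(a,b): print(-s["R"].T@s["t"],s["R"].round(3).tolist(),s["f"],s["cx"],s["cy"])
E
```

```text
[1520.13418509  349.20750302  887.61219298] [[-0.265, 0.964, 0.011], [0.585, 0.17, -0.793], [-0.767, -0.203, -0.609]] 475.09151579169696 282.73131372318454 207.95604468281442
[ 555.71167835   70.45733512 1118.94259738] [[-0.019, -1.0, -0.024], [-0.997, 0.021, -0.076], [0.076, 0.022, -0.997]] 403.1478144528951 284.3221548659382 208.88493168906126
```

View pics/a.png

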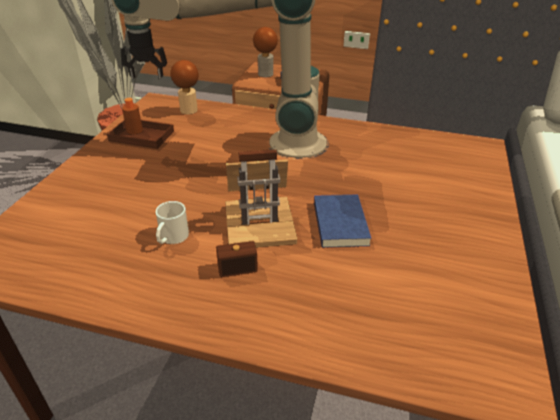

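View pics/b.png

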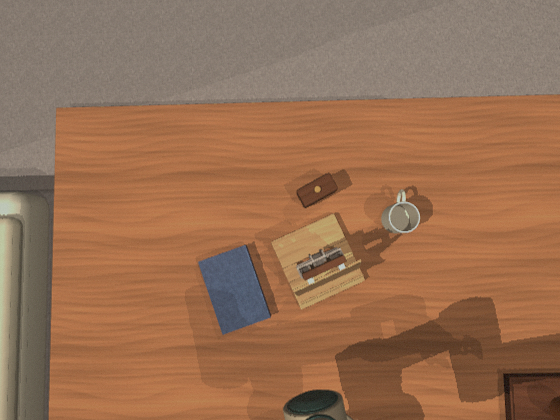

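The scene view shows the stand at about (260,200), with the mug, clock and book around it. In the top view the stand's foot is at about (317,260) and the dark top bar at about (322,271). I'll zoom in on both.

```bash
python3 - <<'E'
from h import *
a=cv2.imread("pics/a.png")[140:260,200:320];b=cv2.imread("pics/b.png")[205:315,262:372]
f=lambda p:cv2.resize(p,(400,400),interpolation=cv2.INTER_CUBIC)
cv2.imwrite("pics/ab.png",np.hstack([f(a),f(b)]))
E
```

```text
(no output)
```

View pics/ab.png

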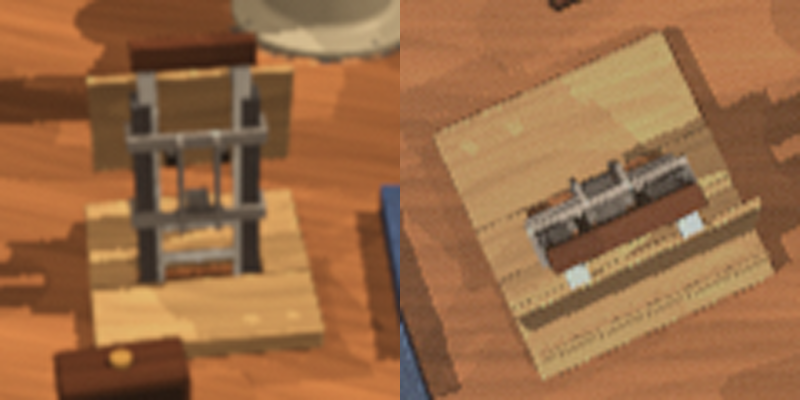

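The left half shows the dark bar's +x face at crop (130..257, 38..68). The right half shows the foot corners at (436,130), (660,30), (772,272) and (545,378), and the bar's top face between about (545,250) and (700,195).

```bash
python3 - <<'E'
from h import *
a=snap("scene");b=snap("top")
k=110/400
ft=[onz(b,262+(x-400)*k,205+y*k,22) for x,y in[(436,130),(660,30),(772,272),(545,378)]]
for p in ft: print(p.round(1))
c=sum(ft)/4
print("foot c",c, [np.linalg.norm(ft[i]-ft[(i+1)%4]).round(1) for i in range(4)])
ex=(ft[0]+ft[1]-ft[2]-ft[3]);ey=ft[0]+ft[3]-ft[1]-ft[2]
print("yaw",np.degrees(np.arctan2(ex[1],ex[0])),np.degrees(np.arctan2(-ey[0],ey[1])))
# bar mask in top view : dark brown in region
def bar(s,x0,x1,y0,y1):
    h=cv2.cvtColor(s["pixels"],cv2.COLOR_BGR2HSV)[y0:y1,x0:x1]
    m=((h[...,2]<115)&(h[...,1]>120)&((h[...,0]<12)|(h[...,0]>172))).astype(np.uint8)
    n,l,st,ce=cv2.connectedComponentsWithStats(m)
    i=1+np.argmax(st[1:,4]);ys,xs=np.nonzero(l==i)
    r=cv2.minAreaRect(np.stack([xs+x0,ys+y0],1).astype(np.float32));return st[i,4],r,cv2.boxPoints(r)
n,r,bx=bar(b,290,355,235,295);print(n,r);
for p in bx: print(onz(b,*p,245).round(1))
print("barc top",onz(b,*r[0],245).round(1))
n,r2,bx=bar(a,230,285,145,164);print(n,r2,bx.round(1).tolist());
o1,d1=ray(b,*r[0]);o2,d2=ray(a,*r2[0])
A=np.stack([d1,-d2],1);s=np.linalg.lstsq(A,o2-o1,rcond=None)[0];print("tri",o1+d1*s[0],o2+d2*s[1])
E
```

```text
[553.5 130.1  22. ]
[624.8 -38.8  22. ]
[ 444.4 -116.    22. ]
[370.   52.9  22. ]
foot c [498.16833659   7.05487735  22.        ] [np.float64(183.4), np.float64(196.3), np.float64(184.6), np.float64(199.1)]
yaw 22.996461907828596 23.321471370605657
104 ((310.8000183105469, 273.1000061035156), (7.155416965484619, 16.54690170288086), 63.43495178222656)
[482.4  55.  245. ]
[497.6  22.9 245. ]
[483.9  16.3 245. ]
[468.7  48.4 245. ]
barc top [483.2  35.6 245. ]
311 ((257.0787353515625, 154.495849609375), (10.24897289276123, 38.05259704589844), 86.98721313476562) [[237.8000030517578, 150.39999389648438], [275.79998779296875, 148.39999389648438], [276.29998779296875, 158.60000610351562], [238.3000030517578, 160.60000610351562]]
tri [482.2423133   35.20876075 233.96734418] [492.29271397   4.50389636 234.35594956]
```

```bash
python3 - <<'E'
from h import *
a=snap("scene");b=snap("top")
yaw=np.radians(23.1);ex=np.array([np.cos(yaw),np.sin(yaw),0]);ey=np.array([-ex[1],ex[0],0])
print("scene bar",(onz(a,257.1,154.5,233)-8*ex).round(1))
x0,y0=290,240
h=cv2.cvtColor(b["pixels"],cv2.COLOR_BGR2HSV)[y0:295,x0:355].astype(int)
m=(((h[...,0]<14)|(h[...,0]>170))&(h[...,1]>95)&(h[...,2]<140)).astype(np.uint8)
n,l,st,ce=cv2.connectedComponentsWithStats(m);i=1+np.argmax(st[1:,4]);ys,xs=np.nonzero(l==i)
r=cv2.minAreaRect(np.stack([xs+x0,ys+y0],1).astype(np.float32));print(st[i],r)
for p in cv2.boxPoints(r):print(onz(b,*p,245).round(1))
print(onz(b,*r[0],245))
k=110/400
P=[onz(b,262+(x-400)*k,205+y*k,245) for x,y in[(545,245),(692,182),(708,208),(557,273)]]
print("man",(sum(P)/4).round(1),[np.linalg.norm(P[i]-P[(i+1)%4]).round(1) for i in range(4)])
c=np.array([498.2,7.05,0])
for X in (np.array([492.,4,0]),sum(P)/4): print((X-c)@ex,(X-c)@ey)
s=ctrl.observe();print(np.array(s["orientation"]).round(3),s["contact_force"],s["opening"])
E
```

```text
scene bar [482.8   0.7 233. ]
[ 12  15  45  25 361] ((323.48223876953125, 266.25738525390625), (10.076925277709961, 46.384620666503906), 67.38013458251953)
[489.   58.4 245. ]
[525.4 -34.4 245. ]
[505.4 -42.1 245. ]
[469.1  50.5 245. ]
[497.23622716   8.11064878 245.        ]
man [494.7   7.  245. ] [np.float64(94.5), np.float64(17.8), np.float64(97.0), np.float64(17.8)]
-6.899521489035625 -0.3729654438892232
-3.187688289260027 1.3320308980056528
[[ 0.967  0.254 -0.   ]
 [ 0.254 -0.967  0.   ]
 [ 0.    -0.    -1.   ]] [ 0.31983088 -0.29737346  0.67874722] 85.57140397324027
```

{"fn": "step_arm", "kwargs": {
  "steps": [
    [[0.2,-0.17,-0.3,0,0,0,1],[0.4,-0.34,-0.6,0,0,0,1],[0.6,-0.5,-0.7,0,0,0,1],[0.8,-0.67,-0.7,0,0,0,1],[1,-0.85,-0.7,0,0,0,1]]
  ]
}}

```text
clock: 0.8
ee_pos: [247.0, -344.9, 345.9]
orientation: [[0.967, 0.254, 0.002], [0.254, -0.967, -0.003], [0.001, 0.003, -1.0]]
contact_force: [0.3, -0.5, 0.7]
opening: 85.7
gripper_force: 0.0
```

```bash
python3 - <<'E'
from h import *
a=snap("scene");b=snap("top");k=110/400
def tri(u,v):
    o1,d1=ray(a,*u);o2,d2=ray(b,*v)
    s=np.linalg.lstsq(np.stack([d1,-d2],1),o2-o1,rcond=None)[0];print((o1+d1*s[0]).round(1),(o2+d2*s[1]).round(1))
T=lambda x,y:(262+(x-400)*k,205+y*k)
S=lambda x,y:(200+.3*x,140+.3*y)
tri(S(90,77),T(760,200));tri(S(293,70),T(520,313))
tri(S(193,53),T(625,227))
s=ctrl.observe();print(s["ee_pos"],s["q"])
E
```

```text
[506.  -77.  201.4] [506.8 -79.6 201.8]
[437.9  75.1 194.2] [439.2  70.3 194. ]
[493.5   7.1 231.2] [493.8   6.3 231.3]
[ 248.03017254 -343.60632421  345.49307392] [-1.03332497e+00 -2.32957515e-01  1.45828448e+00  9.54705337e-04
  1.91382661e+00  2.76038316e-01]
```

{"fn": "step_arm", "kwargs": {
  "steps": [
    [[0.2,-0.17,0,0,0,-0.046,1],[0.4,-0.34,0,0,0,-0.092,1],[0.6,-0.5,0,0,0,-0.138,1],[0.8,-0.67,0,0,0,-0.184,1],[1,-0.85,0,0,0,-0.23,1]]
  ]
}}

```text
clock: 1.4
ee_pos: [359.3, -184.2, 344.1]
orientation: [[0.553, 0.833, -0.0], [0.833, -0.553, -0.0], [-0.0, 0.0, -1.0]]
contact_force: [1.0, -0.4, 0.7]
opening: 85.6
gripper_force: 0.0
```

```bash
cat > d.py <<'E'
from h import *
import sys
s=ctrl.observe();R=np.array(s["orientation"]);p=np.array(s["ee_pos"])
D=np.array([float(v) for v in sys.argv[1:4]])-p
yaw=np.degrees(np.arctan2(R[1,1],R[0,1]))
print(p.round(1),"yaw",yaw.round(1),"tool",(R.T@D/150).round(3),"rotz",(-(23.1-yaw)/180).round(3),np.array(s["q"]).round(2))
E
python3 d.py 493.5 6.7 330
```

```text
[ 359.3 -184.2  344.1] yaw -33.6 tool [1.555 0.041 0.094] rotz -0.315 [-0.57 -0.29  1.51 -0.    1.92  0.02]
```

{"fn": "step_arm", "kwargs": {
  "steps": [
    [[0.2,0,0,0,0,-0.046,1],[0.4,0,0,0,0,-0.092,1],[0.6,0.01,0,0,0,-0.138,1],[0.8,0.02,0,0,0,-0.184,1],[1,0.03,0.05,0,0,-0.23,1]]
  ]
}}

```text
clock: 1.9
ee_pos: [447.1, -62.5, 337.4]
orientation: [[-0.136, 0.991, 0.002], [0.991, 0.136, -0.001], [-0.001, 0.001, -1.0]]
contact_force: [-0.0, -0.4, -0.8]
opening: 85.3
gripper_force: 0.0
```

```bash
python3 d.py 493.5 6.7 330
```

```text
[447.1 -62.5 337.4] yaw 7.8 tool [0.415 0.369 0.049] rotz -0.085 [-0.22 -0.16  1.41 -0.    1.89 -0.36]
```

{"fn": "step_arm", "kwargs": {
  "steps": [
    [[0.15,0.13,0.02,0,0,-0.03,1],[0.3,0.27,0.04,0,0,-0.06,1],[0.415,0.37,0.05,0,0,-0.085,1],[0.415,0.37,0.05,0,0,-0.085,0.4],[0.415,0.37,0.05,0,0,-0.085,0]]
  ],
  "newtons": 20
}}

```text
clock: 2.4
ee_pos: [493.0, 5.5, 328.9]
orientation: [[-0.387, 0.922, -0.001], [0.922, 0.387, -0.0], [-0.0, -0.001, -1.0]]
contact_force: [-0.2, -0.5, -0.3]
opening: 59.1
gripper_force: 0.0
```

```bash
python3 d.py 493.5 6.7 222; python3 - <<'E'
from h import *
a=snap("scene")["pixels"][90:210,200:320];b=snap("top")["pixels"][205:315,262:372]
f=lambda p:cv2.resize(p,(400,400),interpolation=cv2.INTER_CUBIC)
cv2.imwrite("pics/c1.png",np.hstack([f(a),f(b)]))
E
```

```text
[493.    5.5 328.9] yaw 22.7 tool [0.006 0.007 0.713] rotz -0.002 [-0.06 -0.04  1.32 -0.    1.87 -0.46]
```

View pics/c1.png

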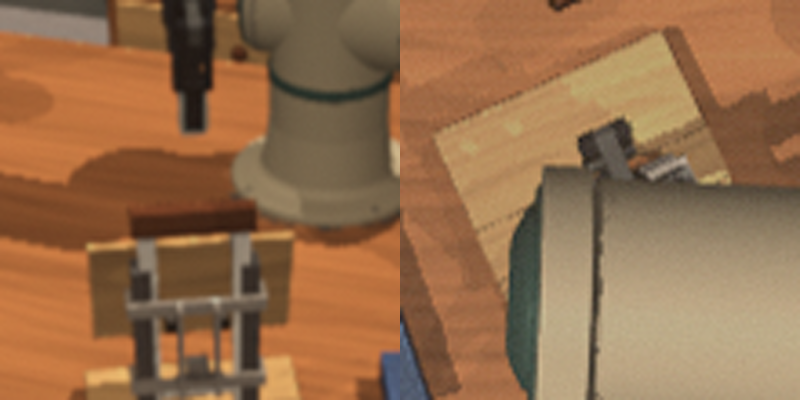

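The left half shows the gripper centred over the bar, at column 193 for both. I'll descend.

{"fn": "step_arm", "kwargs": {
  "steps": [
    [[0.006,0.007,0.15,0,0,-0.002,0],[0.006,0.007,0.3,0,0,-0.002,0],[0.006,0.007,0.45,0,0,-0.002,0],[0.006,0.007,0.6,0,0,-0.002,0],[0.006,0.007,0.71,0,0,-0.002,0]]
  ]
}}

```text
clock: 3.0
ee_pos: [493.0, 6.2, 221.6]
orientation: [[-0.391, 0.92, -0.001], [0.92, 0.391, -0.0], [0.0, -0.001, -1.0]]
contact_force: [0.2, -0.1, -0.5]
opening: 42.7
gripper_force: 0.0
```

{"fn": "step_arm", "kwargs": {
  "steps": [
    [[0,0,0,0,0,0,-0.25],[0,0,0,0,0,0,-0.4],[0,0,0,0,0,0,-0.45],[0,0,0,0,0,0,-0.45],[0,0,0,0,0,0,-0.45]]
  ]
}}

```text
clock: 3.5
ee_pos: [493.9, 7.2, 223.6]
orientation: [[-0.393, 0.919, 0.001], [0.919, 0.393, -0.0], [-0.001, 0.001, -1.0]]
contact_force: [0.0, 0.2, -0.0]
opening: 23.2
gripper_force: 0.0
```

```bash
python3 d.py 493.5 6.7 222; python3 - <<'E'
from h import *
a=snap("scene")["pixels"][120:240,200:320];b=snap("top")["pixels"][205:315,262:372]
f=lambda p:cv2.resize(p,(400,400),interpolation=cv2.INTER_CUBIC)
cv2.imwrite("pics/c2.png",np.hstack([f(a),f(b)]))
E
```

```text
[493.9   7.2 223.6] yaw 23.2 tool [-0.002 -0.004  0.011] rotz 0.0 [-0.06 -0.03  1.52 -0.    1.66 -0.46]
```

View pics/c2.png

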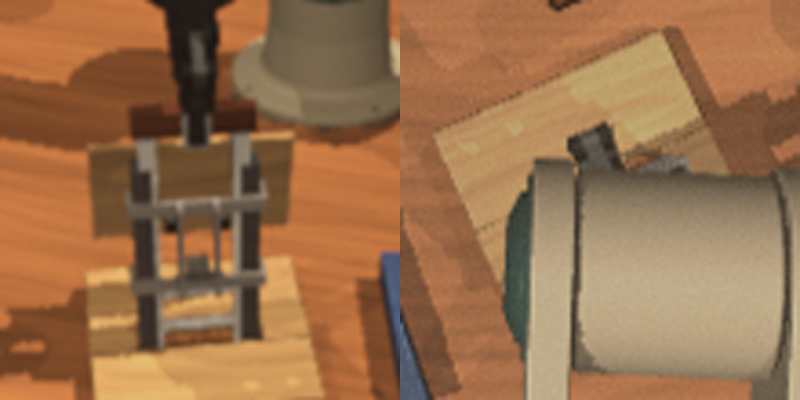

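The finger is on the bar's middle, with no contact at 23 mm opening, so it straddles the bar. Closing softly.

{"fn": "step_arm", "kwargs": {
  "steps": [
    [[0,0,0,0,0,0,-0.52],[0,0,0,0,0,0,-0.56],[0,0,0,0,0,0,-0.6],[0,0,0,0,0,0,-0.62],[0,0,0,0,0,0,-0.63]]
  ],
  "newtons": 20
}}

```text
clock: 4.1
ee_pos: [494.3, 7.6, 222.9]
orientation: [[-0.394, 0.919, 0.002], [0.919, 0.394, 0.001], [-0.0, 0.002, -1.0]]
contact_force: [5.7, 1.4, -2.0]
opening: 15.9
gripper_force: 8.3
```

{"fn": "step_arm", "kwargs": {
  "steps": [
    [[0,0,0,0,0,0,-0.66],[0,0,0,0,0,0,-0.7],[0,0,0,0,0,0,-0.75]]
  ],
  "newtons": 20
}}

```text
clock: 4.4
ee_pos: [494.3, 7.5, 222.9]
orientation: [[-0.394, 0.919, 0.002], [0.919, 0.394, 0.001], [-0.0, 0.002, -1.0]]
contact_force: [4.2, 1.8, -1.9]
opening: 16.0
gripper_force: 21.1
```

{"fn": "step_arm", "kwargs": {
  "steps": [
    [[0,0.005,0,0,0,0,-0.85],[0,0.01,0,0,0,0,-0.85],[0,0.01,0,0,0,0,-0.85]]
  ],
  "newtons": 45
}}

```text
clock: 4.7
ee_pos: [495.1, 7.9, 223.0]
orientation: [[-0.394, 0.919, 0.0], [0.919, 0.394, -0.0], [-0.0, 0.0, -1.0]]
contact_force: [1.1, 0.8, 1.3]
opening: 15.4
gripper_force: 47.5
```

{"fn": "step_arm", "kwargs": {
  "steps": [
    [[0,0,-0.01,0,0,0,-0.85],[0,0,-0.02,0,0,0,-0.85],[0,0,-0.035,0,0,0,-0.85],[0,0,-0.05,0,0,0,-0.85],[0,0,-0.067,0,0,0,-0.85]]
  ]
}}

```text
clock: 5.2
ee_pos: [494.8, 7.7, 232.9]
orientation: [[-0.393, 0.919, -0.001], [0.919, 0.393, -0.0], [0.0, -0.001, -1.0]]
contact_force: [-0.1, 0.4, -3.2]
opening: 15.3
gripper_force: 46.7
```

```bash
python3 - <<'E'
from h import *
a=snap("scene")["pixels"][120:240,200:320]
cv2.imwrite("pics/c3.png",cv2.resize(a,(480,480),interpolation=cv2.INTER_CUBIC))
s=ctrl.observe();print(s["ee_pos"],s["contact_force"],s["moment"],s["gripper_force"])
E
```

```text
[495.01044022   7.76550116 233.49100957] [-0.38967396 -0.78640277 -3.44376597] [0.01992846 0.00218331 0.01920991] 46.748873591423035
```

View pics/c3.png

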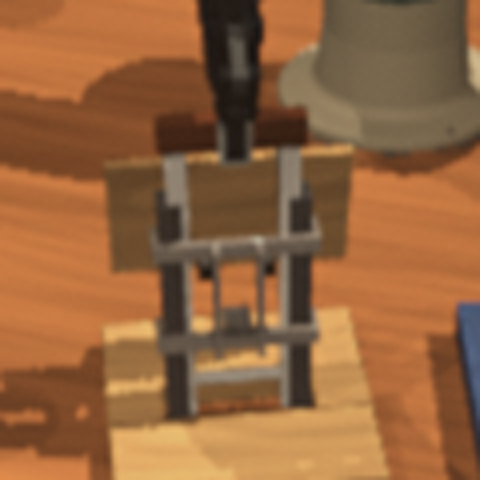

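The section is moving with the bar, the bar holds at about 3.5 N, and the lateral forces are low. I'll keep lifting.

{"fn": "step_arm", "kwargs": {
  "steps": [
    [[0,0,-0.016,0,0,0,-0.85],[0,0,-0.032,0,0,0,-0.85],[0,0,-0.048,0,0,0,-0.85],[0,0,-0.064,0,0,0,-0.85],[0,0,-0.08,0,0,0,-0.85]]
  ]
}}

```text
clock: 5.75
ee_pos: [495.0, 7.8, 245.1]
orientation: [[-0.394, 0.919, 0.0], [0.919, 0.394, -0.0], [-0.0, 0.0, -1.0]]
contact_force: [-0.0, -0.4, -3.9]
opening: 15.4
gripper_force: 46.7
```

{"fn": "step_arm", "kwargs": {
  "steps": [
    [[0,0,-0.016,0,0,0,-0.85],[0,0,-0.032,0,0,0,-0.85],[0,0,-0.048,0,0,0,-0.85],[0,0,-0.064,0,0,0,-0.85],[0,0,-0.08,0,0,0,-0.85]]
  ]
}}

```text
clock: 6.25
ee_pos: [495.0, 7.9, 257.0]
orientation: [[-0.394, 0.919, 0.0], [0.919, 0.394, -0.0], [-0.0, 0.0, -1.0]]
contact_force: [0.2, 0.6, -4.1]
opening: 15.5
gripper_force: 46.7
```

{"fn": "step_arm", "kwargs": {
  "steps": [
    [[0,0,-0.012,0,0,0,-0.85],[0,0,-0.024,0,0,0,-0.85],[0,0,-0.036,0,0,0,-0.85],[0,0,-0.048,0,0,0,-0.85],[0,0,-0.06,0,0,0,-0.85]]
  ]
}}

```text
clock: 6.75
ee_pos: [495.0, 7.8, 266.0]
orientation: [[-0.394, 0.919, -0.0], [0.919, 0.394, -0.0], [-0.0, -0.0, -1.0]]
contact_force: [-0.6, 0.0, -3.2]
opening: 15.0
gripper_force: 46.6
```

{"fn": "step_arm", "kwargs": {
  "steps": [
    [[0,0,-0.01,0,0,0,-0.85],[0,0,-0.02,0,0,0,-0.85],[0,0,-0.03,0,0,0,-0.85],[0,0,-0.04,0,0,0,-0.85],[0,0,-0.05,0,0,0,-0.85]]
  ]
}}

```text
clock: 7.25
ee_pos: [495.0, 7.9, 273.5]
orientation: [[-0.394, 0.919, 0.0], [0.919, 0.394, -0.0], [-0.0, 0.0, -1.0]]
contact_force: [0.4, 0.5, -3.3]
opening: 15.7
gripper_force: 46.6
```

{"fn": "step_arm", "kwargs": {
  "steps": [
    [[0,0,-0.006,0,0,0,-0.85],[0,0,-0.012,0,0,0,-0.85],[0,0,-0.018,0,0,0,-0.85],[0,0,-0.024,0,0,0,-0.85],[0,0,-0.03,0,0,0,-0.85]]
  ]
}}

```text
clock: 7.75
ee_pos: [495.0, 7.9, 277.9]
orientation: [[-0.394, 0.919, -0.0], [0.919, 0.394, -0.0], [-0.0, -0.0, -1.0]]
contact_force: [0.0, -0.4, -3.3]
opening: 15.3
gripper_force: 46.7
```

{"fn": "step_arm", "kwargs": {
  "steps": [
    [[0,0,-0.006,0,0,0,-0.85],[0,0,-0.012,0,0,0,-0.85],[0,0,-0.018,0,0,0,-0.85],[0,0,-0.024,0,0,0,-0.85],[0,0,-0.028,0,0,0,-0.85]]
  ]
}}

```text
clock: 8.25
ee_pos: [495.0, 7.8, 282.1]
orientation: [[-0.393, 0.919, 0.0], [0.919, 0.393, -0.0], [-0.0, 0.0, -1.0]]
contact_force: [0.1, -0.8, -3.3]
opening: 15.7
gripper_force: 46.7
```

{"fn": "step_arm", "kwargs": {
  "steps": [
    [[0,0,-0.006,0,0,0,-0.85],[0,0,-0.012,0,0,0,-0.85],[0,0,-0.018,0,0,0,-0.85],[0,0,-0.024,0,0,0,-0.85],[0,0,-0.028,0,0,0,-0.85]]
  ]
}}

```text
clock: 8.75
ee_pos: [495.0, 7.9, 286.3]
orientation: [[-0.394, 0.919, 0.0], [0.919, 0.394, -0.0], [-0.0, -0.0, -1.0]]
contact_force: [-0.7, 0.2, -4.4]
opening: 15.4
gripper_force: 46.7
```

{"fn": "step_arm", "kwargs": {
  "steps": [
    [[0,0,-0.006,0,0,0,-0.85],[0,0,-0.012,0,0,0,-0.85],[0,0,-0.018,0,0,0,-0.85],[0,0,-0.02,0,0,0,-0.85]]
  ]
}}

```text
clock: 9.15
ee_pos: [495.1, 7.9, 289.4]
orientation: [[-0.394, 0.919, 0.0], [0.919, 0.394, -0.0], [-0.0, 0.0, -1.0]]
contact_force: [-1.3, -0.6, -3.7]
opening: 15.5
gripper_force: 46.6
```

{"fn": "step_arm", "kwargs": {
  "steps": [
    [[0,0,-0.006,0,0,0,-0.85],[0,0,-0.012,0,0,0,-0.85],[0,0,-0.018,0,0,0,-0.85],[0,0,-0.024,0,0,0,-0.85],[0,0,-0.028,0,0,0,-0.85]]
  ]
}}

```text
clock: 9.65
ee_pos: [494.9, 7.9, 292.9]
orientation: [[-0.394, 0.919, -0.001], [0.919, 0.394, -0.0], [0.0, -0.001, -1.0]]
contact_force: [0.5, -0.4, -8.8]
opening: 15.4
gripper_force: 46.0
```

{"fn": "step_arm", "kwargs": {
  "steps": [
    [[0,0,0,0,0,0,-0.85],[0,0,0,0,0,0,-0.85]]
  ]
}}

```text
clock: 9.85
ee_pos: [494.9, 7.8, 293.0]
orientation: [[-0.393, 0.919, -0.001], [0.919, 0.393, -0.0], [0.0, -0.001, -1.0]]
contact_force: [0.6, -0.1, -8.1]
opening: 15.2
gripper_force: 46.0
```

```bash
python3 - <<'E'
from h import *
a=snap("scene")["pixels"][110:230,200:320]
cv2.imwrite("pics/c4.png",cv2.resize(a,(560,560),interpolation=cv2.INTER_CUBIC))
s=ctrl.observe();print(s["ee_pos"],s["contact_force"],s["moment"])
E
```

```text
[494.9186491    7.8480618  293.05559754] [ 0.29518196  0.84768452 -7.77775469] [-0.01208533 -0.15337625  0.01715523]
```

View pics/c4.png

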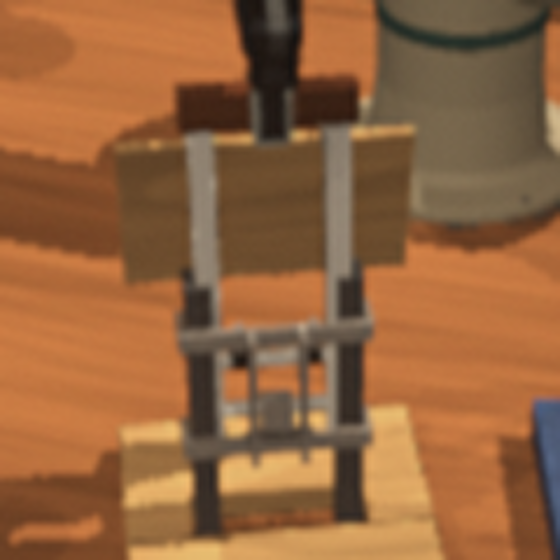

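The upper rung sits at row 330 with its underside near the pads, and the extra load is 4.5 N, about 3 mm of press. So the seat should be at TCP z ≈ 263. I'll lower slowly.

{"fn": "step_arm", "kwargs": {
  "steps": [
    [[0,0,0.01,0,0,0,-0.85],[0,0,0.02,0,0,0,-0.85],[0,0,0.032,0,0,0,-0.85],[0,0,0.044,0,0,0,-0.85],[0,0,0.056,0,0,0,-0.85]]
  ]
}}

```text
clock: 10.4
ee_pos: [495.1, 7.8, 285.3]
orientation: [[-0.393, 0.919, 0.001], [0.919, 0.393, -0.0], [-0.001, 0.001, -1.0]]
contact_force: [-0.1, -0.5, -3.2]
opening: 15.0
gripper_force: 46.6
```

{"fn": "step_arm", "kwargs": {
  "steps": [
    [[0,0,0.012,0,0,0,-0.85],[0,0,0.024,0,0,0,-0.85],[0,0,0.036,0,0,0,-0.85],[0,0,0.048,0,0,0,-0.85],[0,0,0.058,0,0,0,-0.85]]
  ]
}}

```text
clock: 10.9
ee_pos: [495.0, 7.9, 276.2]
orientation: [[-0.394, 0.919, -0.0], [0.919, 0.394, -0.0], [-0.0, -0.0, -1.0]]
contact_force: [-0.1, -0.3, -3.7]
opening: 15.0
gripper_force: 46.6
```

{"fn": "step_arm", "kwargs": {
  "steps": [
    [[0,0,0.008,0,0,0,-0.85],[0,0,0.016,0,0,0,-0.85],[0,0,0.024,0,0,0,-0.85],[0,0,0.032,0,0,0,-0.85],[0,0,0.04,0,0,0,-0.85]]
  ]
}}

```text
clock: 11.4
ee_pos: [495.0, 7.9, 270.2]
orientation: [[-0.394, 0.919, 0.0], [0.919, 0.394, -0.0], [-0.0, -0.0, -1.0]]
contact_force: [1.2, 0.1, -3.5]
opening: 15.4
gripper_force: 46.6
```

{"fn": "step_arm", "kwargs": {
  "steps": [
    [[0,0,0.005,0,0,0,-0.85],[0,0,0.01,0,0,0,-0.85],[0,0,0.015,0,0,0,-0.85],[0,0,0.02,0,0,0,-0.85],[0,0,0.025,0,0,0,-0.85]]
  ]
}}

```text
clock: 11.9
ee_pos: [495.0, 7.9, 266.5]
orientation: [[-0.394, 0.919, 0.0], [0.919, 0.394, -0.0], [-0.0, 0.0, -1.0]]
contact_force: [0.2, -0.3, -3.3]
opening: 15.6
gripper_force: 46.6
```

{"fn": "step_arm", "kwargs": {
  "steps": [
    [[0,0,0.003,0,0,0,-0.85],[0,0,0.006,0,0,0,-0.85],[0,0,0.009,0,0,0,-0.85],[0,0,0.012,0,0,0,-0.85]]
  ]
}}

```text
clock: 12.3
ee_pos: [495.0, 7.9, 264.7]
orientation: [[-0.394, 0.919, 0.0], [0.919, 0.394, -0.0], [-0.0, -0.0, -1.0]]
contact_force: [0.4, 0.6, -3.1]
opening: 15.3
gripper_force: 46.6
```

{"fn": "step_arm", "kwargs": {
  "steps": [
    [[0,0,0.003,0,0,0,-0.85],[0,0,0.006,0,0,0,-0.85],[0,0,0.009,0,0,0,-0.85],[0,0,0.009,0,0,0,-0.85]]
  ]
}}

```text
clock: 12.7
ee_pos: [495.0, 7.9, 263.3]
orientation: [[-0.394, 0.919, -0.0], [0.919, 0.394, -0.0], [-0.0, -0.0, -1.0]]
contact_force: [0.3, 0.6, -3.7]
opening: 15.4
gripper_force: 46.6
```

{"fn": "step_arm", "kwargs": {
  "steps": [
    [[0,0,0.003,0,0,0,-0.85],[0,0,0.006,0,0,0,-0.85],[0,0,0.009,0,0,0,-0.85],[0,0,0.009,0,0,0,-0.85]]
  ]
}}

```text
clock: 13.1
ee_pos: [495.1, 7.8, 262.7]
orientation: [[-0.394, 0.919, 0.001], [0.919, 0.394, -0.0], [-0.001, 0.001, -1.0]]
contact_force: [-0.9, 0.9, 0.9]
opening: 15.2
gripper_force: 47.2
```

It seated at z 262.7, as predicted, and the weight has left the gripper. I'll open gently.

{"fn": "step_arm", "kwargs": {
  "steps": [
    [[0,0,0,0,0,0,-0.64],[0,0,0,0,0,0,-0.61],[0,0,0,0,0,0,-0.58],[0,0,0,0,0,0,-0.54],[0,0,0,0,0,0,-0.5]]
  ],
  "newtons": 20
}}

```text
clock: 13.6
ee_pos: [495.0, 7.8, 262.1]
orientation: [[-0.393, 0.919, 0.0], [0.919, 0.393, -0.0], [-0.0, 0.0, -1.0]]
contact_force: [0.4, -0.4, -0.2]
opening: 21.2
gripper_force: 0.0
```

{"fn": "step_arm", "kwargs": {
  "steps": [
    [[0,0,0,0,0,0,-0.4],[0,0,0,0,0,0,-0.3],[0,0,0,0,0,0,-0.2],[0,0,0,0,0,0,-0.1],[0,0,0,0,0,0,0]]
  ]
}}

```text
clock: 14.1
ee_pos: [495.0, 7.8, 262.1]
orientation: [[-0.393, 0.919, 0.0], [0.919, 0.393, -0.0], [-0.0, -0.0, -1.0]]
contact_force: [-0.2, -0.3, 0.3]
opening: 42.8
gripper_force: 0.0
```

Retreat straight up.

{"fn": "step_arm", "kwargs": {
  "steps": [
    [[0,0,-0.08,0,0,0,0],[0,0,-0.2,0,0,0,0],[0,0,-0.35,0,0,0,0],[0,0,-0.5,0,0,0,0],[0,0,-0.6,0,0,0,0]]
  ]
}}

```text
clock: 14.6
ee_pos: [495.1, 7.8, 355.0]
orientation: [[-0.394, 0.919, 0.003], [0.919, 0.394, -0.0], [-0.001, 0.003, -1.0]]
contact_force: [-0.0, -0.5, -0.5]
opening: 42.9
gripper_force: 0.0
```

{"fn": "step_arm", "kwargs": {
  "steps": [
    [[0,0,0,0,0,0,0],[0,0,0,0,0,0,0],[0,0,0,0,0,0,0]]
  ]
}}

```text
clock: 14.9
ee_pos: [494.8, 7.9, 351.0]
orientation: [[-0.393, 0.919, -0.002], [0.919, 0.393, -0.0], [0.001, -0.002, -1.0]]
contact_force: [0.0, -0.6, 0.2]
opening: 42.7
gripper_force: 0.0
```

```bash
python3 - <<'E'
from h import *
a=snap("scene")["pixels"][80:260,180:360]
cv2.imwrite("pics/c5.png",cv2.resize(a,(560,560),interpolation=cv2.INTER_CUBIC))
s=ctrl.observe();print(s["ee_pos"],s["contact_force"])
E
```

```text
[494.78939436   7.860084   350.9567641 ] [ 0.18258253 -0.02476582 -0.33629527]
```

View pics/c5.png

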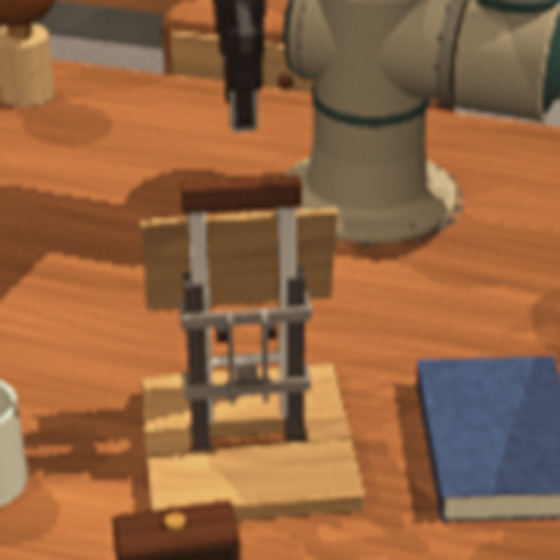

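The section stands by itself about 40 mm up, with the rung resting on the pawl at about (245,358) and the gripper clear above. The parts of the mug, clock and book in view look untouched.

```bash
python3 -c "
from workcell import ctrl
print(ctrl.close_job())"
```

```text
the job is handed in; nothing more can be done
None
```

The job is handed in: the section is seated with its upper rung on the pawl, about 40 mm up, and stands by itself with the gripper clear, after about 15 s of the 64 s; no verdict came back.

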